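Load, lock and start the sample shaker

ROBOT

A 6-joint arm with a two-finger parallel gripper is mounted at the origin on the work surface. World frame = base frame: x ahead of the robot, y to its left, z up, the work surface at z = 0. Lengths are in mm, angles in rad, forces in N, time in s.
With the tool pointing down it reaches from about 425 to 950 mm from the base axis. Payload 3.5 kg.
Tool frame: the origin (TCP) lies at the very end of the fingers, on their centre line; the grasp point (between the pads) lies 19 mm behind it (bot.tcp_to_grasp is the distance from the TCP to the grasp point, in mm); z points along the fingers, y is the line along which they close (so a half turn about z gives the same grasp; the last joint's range is limited). The gripper opens to 85 mm and grips with 20 to 120 N. Pads are 22 mm wide; open, the fingers measure 114 mm over their backs; the gripper's body (76 mm by 85 mm) begins 54 mm behind the grasp point. The pads swing forward as they close: fully open they stand 13 mm farther back than shut.
Start: joints at [-1.493, 0.286, 1.577, -0, 1.279, -0.15], TCP at [152.464, -657.542, 231.325] pointing down, gripper open.
Joint ranges: [-2.77, 2.77], [-0.9, 2.22], [0.21, 2.48], [-1.53, 4.67], [0.24, 2.81], [-2.84, 2.84]. Speed limits (rad/s): [2.79, 2.79, 3.14, 3.14, 3.14, 3.14].

INTERFACE

Orientations are given as [roll, pitch, yaw] about the fixed x, y, z axes, in that order (R = Rz(yaw) Ry(pitch) Rx(roll)).
In Python, from bench import bot, viewer gives the robot as it stands. The module is installed in compiled form; this text tells all that it offers.
- The arm moves only by the tool send_rows, never from a script. Its argument "targets" is one flat list of numbers, 4 for each row, row after row: the shift along the tool's x, y, z in m, then the turn about the tool's z in rad. A call has 1 to 5 rows; each row shifts and turns the commanded pose from where the row before left it, along the tool's axes as they then stand; what a row does not reach is not made up. A row lasts 1/12 s, in which the tool goes at most 41.7 mm and 7.16 degrees, less where a joint would pass 70% of its speed; a pose out of reach is approached as far as the arm can. A call with a gripper value outside its range is refused whole. "gripper" is the opening, from -1 (shut) to 1 (fully open), set as the call begins (left out, the last holds). The fingers move at their own pace and stop on an object; the grip force is fixed at half the most. Time passes only in rows, so rows that do not move let the fingers close. It gives the time, the measured TCP pose, the force, the opening and the grip force at its end, in the units of the state.
- bot.state(): the state, without advancing time (a new reading comes with each control period).
- viewer.camera(name): name is "scene" or "top" or "wrist"; returns the picture (480x640x3 uint8, blue, green, red); there is no depth.
- viewer.camera_params(name): a dict with "fx", "fy", "cx", "cy" (pixels), "extrinsics" (4x4, takes a point from camera to world coordinates). Camera axes: x right, y up, looking along -z (the intrinsics and any distortion apply to the point x, -y, -z); pixel columns grow to the right and rows downward; lengths in mm; the calibration is good to about 2 mm. The wrist camera is an equidistant fisheye: a pixel r from the principal point sees the ray r / f radians off the axis. A picture is of the moment at which its call begins: read the wrist's pose just before it. camera_params takes no time and is no camera call; for the wrist camera it gives the pose at the moment of the call.
- bot.sign_off(): hands the job in; it is judged then, once.
The state is a dict: "clock": time; "joint_pos": joint angles; "joint_vel": joint speeds; "effort": joint torques, N m; "ee_pos": TCP position; "tcp_rot": TCP orientation; "ft_force": force on the tool from outside, world axes, zero at the start; "torque": the same for the moment, N m; "width": finger opening in mm; "gripper_force": force on a finger pad.
Only numpy, scipy, OpenCV 4.12 (cv2) and the standard library are available. Lean on these libraries where they do the work, as an engineer would, in place of code of your own. Each camera call takes 0.05 s, during which the arm holds its last target. There are 200 camera calls.

TASK

Stand every sample jar upright in a pocket of the shaker's tray, swing the clear hold-down panel shut over them, and lock it with both orange quarter-turn studs: push each one in, turn it a full quarter turn clockwise until its wing lies crosswise, and let it spring back. Only then start the run on the keys: press and release the white power key, the blue program key and the green start key, in that order, one at a time. Keep off the red stop key and leave everything else on the bench where it is.

Things in the scene. Friction and masses are not known exactly. Their poses are not given: they have to be found in the camera images.
- shaker: bench-top sample shaker, fixed: white housing, 255 mm deep (x -148 to 108), 360 wide, top 75 mm over the bench. Origin on the bench under the tray's middle; x runs from the key console (front) to the panel hinge (back), y to the left, z up. Keeper columns at x -20, y +/-150 (130 high) and hinge brackets at x 82, y +/-150 (141 high). Four spring keys in a row on the console at x = -108
- tray (a point): middle of the floor of the aluminium tray on the shaker, 83 mm above the bench; axes as the shaker's. Four open pockets in a row along y, centred at y = 99, 33, -33, -99 mm, each 62 mm square inside; rim 16 mm and dividers 14 mm above the floor. Any jar may go in any pocket
- jar1: squat sample jar, white with a green screw lid, 54 mm across, 46 mm high, about 90 g; origin at the centre of its underside, z up through the lid. Two to four jars are there; an absent one reads None from the start
- jar2: squat sample jar, white with a green screw lid, 54 mm across, 46 mm high, about 90 g; origin at the centre of its underside, z up through the lid. Two to four jars are there; an absent one reads None from the start
- jar3: squat sample jar, white with a green screw lid, 54 mm across, 46 mm high, about 90 g; origin at the centre of its underside, z up through the lid. Two to four jars are there; an absent one reads None from the start
- jar4: squat sample jar, white with a green screw lid, 54 mm across, 46 mm high, about 90 g; origin at the centre of its underside, z up through the lid. Two to four jars are there; an absent one reads None from the start
- panel (a joint): clear hold-down panel: 0 shut (level), 1.95 fully open, leaning back (+x). 120 mm deep, 335 wide, hinged at shaker x = 75, 135 mm above the bench; a black lip at the middle of its free edge reaches 128 mm from the hinge. It stays where left, but pushed from behind (to -x) below about 1 it sinks shut in a few s. Shut, its top is 139 mm above the bench, underside 2 mm over seated jars
- stud_l (a joint): turn of the left (+y) quarter-turn stud of the panel: 0 unlocked (wing fore and aft), 1.57 locked (wing crosswise, along the hinge), growing clockwise seen from above. Its cross pin is held in a slot while the stud is up; it turns only while pushed in 6 mm or more, and locks only with the panel shut
- stud_r (a joint): turn of the right (-y) quarter-turn stud of the panel: 0 unlocked (wing fore and aft), 1.57 locked (wing crosswise, along the hinge), growing clockwise seen from above. Its cross pin is held in a slot while the stud is up; it turns only while pushed in 6 mm or more, and locks only with the panel shut
- push_l (a joint): how far the left stud is pushed in against its spring, 0 to 8 mm (4 N at first, 9 N at the end). Let go unlocked, it springs back to 0; let go at a full quarter turn, it springs back into its detent at about 4 mm
- push_r (a joint): how far the right stud is pushed in against its spring, 0 to 8 mm (4 N at first, 9 N at the end). Let go unlocked, it springs back to 0; let go at a full quarter turn, it springs back into its detent at about 4 mm
- stud_l_head (a point): top middle of the left stud's orange wing head, on its axis, at shaker x = -20, y = 150 mm with the panel shut. The wing is 36 mm long (point x), 10 thick (point y), 26 tall; its foot is 9 mm and its top 35 mm above the panel's face while the stud is up
- stud_r_head (a point): top middle of the right stud's orange wing head, on its axis, at shaker x = -20, y = -150 mm with the panel shut. The wing is 36 mm long (point x), 10 thick (point y), 26 tall; its foot is 9 mm and its top 35 mm above the panel's face while the stud is up
- key_power (a joint): travel of the white power key, a round key 22 mm across on the console at shaker x = -108, y = 75 mm, its top 88 mm above the bench: 0 up, 6 mm fully down (5 N); springs back. Press it at least 4 mm
- key_program (a joint): travel of the blue program key, a round key 22 mm across on the console at shaker x = -108, y = 25 mm, its top 88 mm above the bench: 0 up, 6 mm fully down (5 N); springs back. Press it at least 4 mm
- key_start (a joint): travel of the green start key, a round key 22 mm across on the console at shaker x = -108, y = -25 mm, its top 88 mm above the bench: 0 up, 6 mm fully down (5 N); springs back. Press it at least 4 mm
- key_stop (a joint): travel of the red stop key, a round key 22 mm across on the console at shaker x = -108, y = -75 mm, its top 88 mm above the bench: 0 up, 6 mm fully down (5 N); springs back. Press it at least 4 mm
- marker: a white and blue marker pen, 120 x 12 mm, lying among the jars on the left; leave alone
- spatula: a slim steel weighing spatula with a wooden grip, 150 mm long, 12 wide, lying among the jars on the right; leave alone
- petri: a green Petri dish, 90 mm across, 15 mm high; leave alone
- beaker: a small glass beaker, 68 mm across, 95 mm high, on the bench at the right; leave alone
- stopper: a black rubber stopper, 36 mm across, 26 mm high, on the bench at the right; leave alone
Things that resemble listed ones, but are neither listed nor needed, are in the scene too. What is shaped like the jar2 but grey, pink or yellow is not meant.

How it is judged:
By the outcome, as a careful person would: the job done as asked, in the order asked, and still so for the second after the job is handed in, with the robot touching nothing.
Of jar1, jar2, jar3, jar4 only 2 to 4 are there at a start; the rules pass over those that are not, and their reading is None.
At some moment in a run one of jar1, jar2, jar3, jar4 may be knocked a few centimetres aside while the robot is not near it.
Once in a run the grip may slacken for a moment while it holds something.
It also fails if it takes over 210 s, if anything falls off the work surface, if the arm or the gripper's body presses on something with over 40 N, if the wrist force passes 120 N, or if a joint passes its speed limit or range.

## Working session

There is one attempt and no reset: what is moved stays moved. The work goes in short steps, Python scripts to look and compute and a tool call to move; the robot and the scene stay as the last step left them, time stands still between calls to the robot, and variables do not carry over. Pictures are saved under pics/ and viewed, at most 17 in all, crops included, and the job is handed in when it is done.

Besides the shell and the picture viewer there is one more tool, called after "Emit:" as a command line: name --argument value ..., lists and objects as JSON in quotes. send_rows: Moves the arm, as the interface text tells. Its arguments: {"type":"object","properties":{"targets":{"type":"array"},"gripper":{"type":"number"}},"required":["targets"]}

```bash
mkdir -p pics
cat > h.py <<'E'
import numpy as np, cv2
from bench import bot, viewer
def snap(n,f,crop=None,s=1):
    im=viewer.camera(n)
    if crop: x0,y0,x1,y1=crop; im=im[y0:y1,x0:x1]
    if s!=1: im=cv2.resize(im,None,fx=s,fy=s,interpolation=cv2.INTER_CUBIC)
    cv2.imwrite('pics/'+f,im); return im
def ray(P,u,v,fish=False):
    x=(u-P['cx'])/P['fx'];y=(v-P['cy'])/P['fy']
    if fish:
        r=np.hypot(x,y);d=np.array([x/r*np.sin(r),y/r*np.sin(r),np.cos(r)]) if r>1e-9 else np.array([0,0,1.])
    else: d=np.array([x,y,1.])
    E=np.array(P['extrinsics']);return E[:3,3],E[:3,:3]@np.array([d[0],-d[1],-d[2]])
def at(P,u,v,z,fish=False):
    o,d=ray(P,u,v,fish);return o+d*(z-o[2])/d[2]
def proj(P,p,fish=False):
    E=np.array(P['extrinsics']);c=E[:3,:3].T@(np.array(p)-E[:3,3]);x,y,z=c[0],-c[1],-c[2]
    if fish:
        r=np.hypot(x,y);t=np.arctan2(r,z);x,y,z=x/r*t,y/r*t,1
    return P['fx']*x/z+P['cx'],P['fy']*y/z+P['cy']
E
python3 - <<'E'
from h import *
snap('scene','s0.png');snap('top','t0.png')
for n in('scene','top','wrist'):print(n,viewer.camera_params(n))
print(bot.state())
E
```

```text
scene {'fx': 557.4086600508815, 'fy': 557.4086600508815, 'cx': 318.8227853051716, 'cy': 247.86277619479654, 'extrinsics': array([[-2.13602520e-01, -7.43735613e-01,  6.33428214e-01,
         1.28360201e+03],
       [ 9.76757278e-01, -1.50732042e-01,  1.52397740e-01,
         2.05783243e+02],
       [-1.78656981e-02,  6.51258159e-01,  7.58645917e-01,
         1.10972334e+03],
       [ 0.00000000e+00,  0.00000000e+00,  0.00000000e+00,
         1.00000000e+00]])}
top {'fx': 471.5367588404123, 'fy': 471.5367588404123, 'cx': 316.7373595029336, 'cy': 242.33849430465665, 'extrinsics': array([[-8.02023601e-03,  9.98161592e-01, -6.00758861e-02,
         4.06219897e+02],
       [-9.99965656e-01, -8.13122320e-03, -1.60320793e-03,
        -2.51375008e+01],
       [-2.08875101e-03,  6.00609647e-02,  9.98192525e-01,
         1.25052469e+03],
       [ 0.00000000e+00,  0.00000000e+00,  0.00000000e+00,
         1.00000000e+00]])}
wrist {'fx': 371.64829954431775, 'fy': 371.64829954431775, 'cx': 320.93990104899905, 'cy': 239.0280736596488, 'extrinsics': array([[ 2.25378470e-01,  9.38805547e-01,  2.60477
[... 299 characters left out ...]
': 0.1, 'joint_pos': array([-1.49303911e+00,  2.87121943e-01,  1.57800238e+00, -1.18831973e-05,
        1.27861850e+00, -1.49995860e-01]), 'joint_vel': array([ 2.12837917e-03, -2.68405346e-03, -3.53906693e-03,  5.10252609e-04,
       -1.89418341e-04,  5.18037111e-05]), 'effort': array([ 1.12488196e-03, -4.07294798e+01, -2.93700045e+01, -8.01338933e-05,
        3.43899905e-03, -7.08077820e-06]), 'ee_pos': array([ 152.3904019 , -656.97106376,  230.07086931]), 'tcp_rot': array([-3.13946493e+00, -3.10064129e-04,  2.27756184e-01]), 'ft_force': array([-0.01941137,  0.83551778, -0.52151801]), 'torque': array([-0.01002098,  0.01637184, -0.01713428]), 'gripper_force': 0.0, 'width': 85.53290081014005}
```

View pics/t0.png

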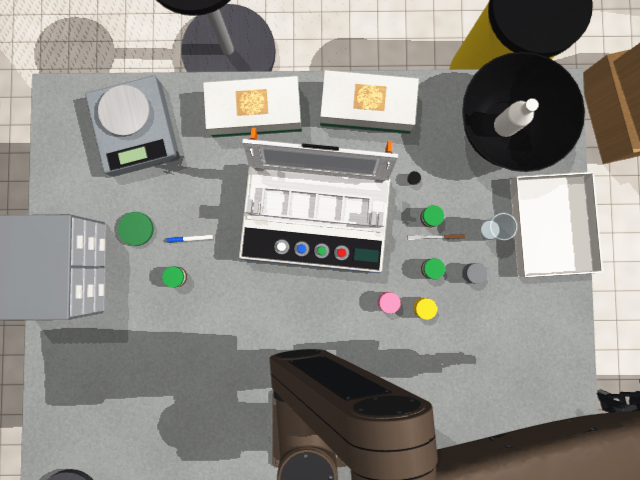

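View pics/s0.png

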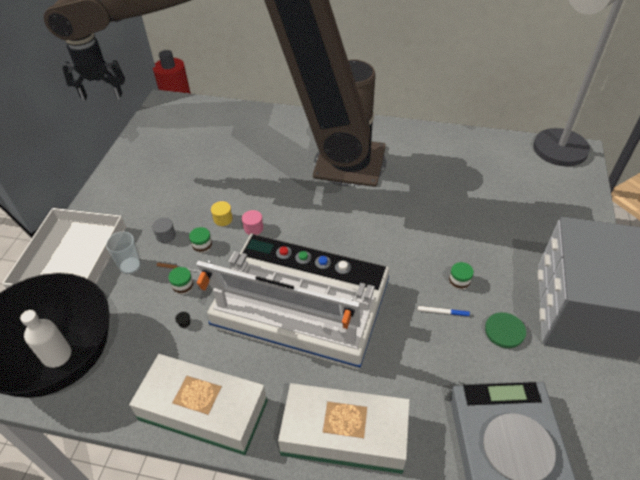

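Three green jars at top-view (433,216), (433,268), (174,277). The keys are at (281,247), (302,249), (322,251), (342,253), and the panel is open, leaning back.

```bash
cat > a.py <<'E'
from h import *
T=viewer.camera_params('top');S=viewer.camera_params('scene')
im=cv2.imread('pics/t0.png')
# refine jar lids by green blobs
def blobs(im):
    hsv=cv2.cvtColor(im,cv2.COLOR_BGR2HSV);m=cv2.inRange(hsv,(50,150,70),(75,255,255))
    n,l,st,c=cv2.connectedComponentsWithStats(m);return [(st[i][4],c[i].round(1),st[i][:4]) for i in range(1,n) if st[i][4]>40]
for a,c,b in blobs(im):print('top',a,c,b,at(T,*c,46).round(0))
for a,c,b in blobs(cv2.imread('pics/s0.png')):print('scene',a,c,b,at(S,*c,46).round(0))
kt=[at(T,*p,88)[:2] for p in((281,247),(302,249),(321.5,251),(342,253))]
ks=[at(S,*p,88)[:2] for p in((343,267),(323,262),(303,257),(284,252))]
print(np.round(kt),np.round(ks))
k=np.array([kt,ks]).mean(0);c=k.mean(0);d=k[0]+k[1]-k[2]-k[3];yaw=np.arctan2(-d[0],d[1])
R=np.array([[np.cos(yaw),-np.sin(yaw)],[np.sin(yaw),np.cos(yaw)]])
o=c-R@[-108,0];print('shaker',o,yaw,np.hypot(*(k[0]-k[3])))
for y in(99,33,-33,-99):print(y,(o+R@[0,y]).round())
for y in (150,-150):print('stud',(o+R@[-20,y]).round(),proj(T,[*(o+R@[-20,y]),130]),proj(S,[*(o+R@[-20,y]),130]))
E
python3 a.py
python3 - <<'E'
import cv2
im=cv2.imread('pics/t0.png');cv2.imwrite('pics/tc.png',cv2.resize(im[120:280,225:425],None,fx=4,fy=4)[:600])
E
```

```text
top 324 [433.1 215.3] [423 206  21  20] [ 546. -322.   46.]
top 49 [321.2 250.2] [318 247   8   8] [458. -34.  46.]
top 332 [434.  268.3] [424 259  21  20] [ 410. -322.   46.]
top 340 [172.8 276.4] [163 267  21  20] [395. 344.  46.]
scene 93 [199.7 235.9] [192 229  17  15] [ 417. -317.   46.]
scene 144 [461.8 271.4] [452 264  20  17] [400. 346.  46.]
scene 90 [182.6 277.2] [175 269  15  16] [ 552. -311.   46.]
[[465.  65.]
 [460.  13.]
 [455. -35.]
 [449. -85.]] [[477.  69.]
 [472.  20.]
 [466. -30.]
 [460. -79.]]
shaker [570.3463759  -19.74434786] -0.11058028817096356 149.86359489645452
99 [581.  79.]
33 [574.  13.]
-33 [567. -53.]
-99 [ 559. -118.]
stud [567. 132.] (np.float64(251.70407549516605), np.float64(203.922055416311)) (np.float64(364.0507500652211), np.float64(291.1817082354726))
stud [ 534. -167.] (np.float64(376.5388481652628), np.float64(216.66180587036075)) (np.float64(237.45145597877837), np.float64(258.5094742167452))
```

View pics/tc.png

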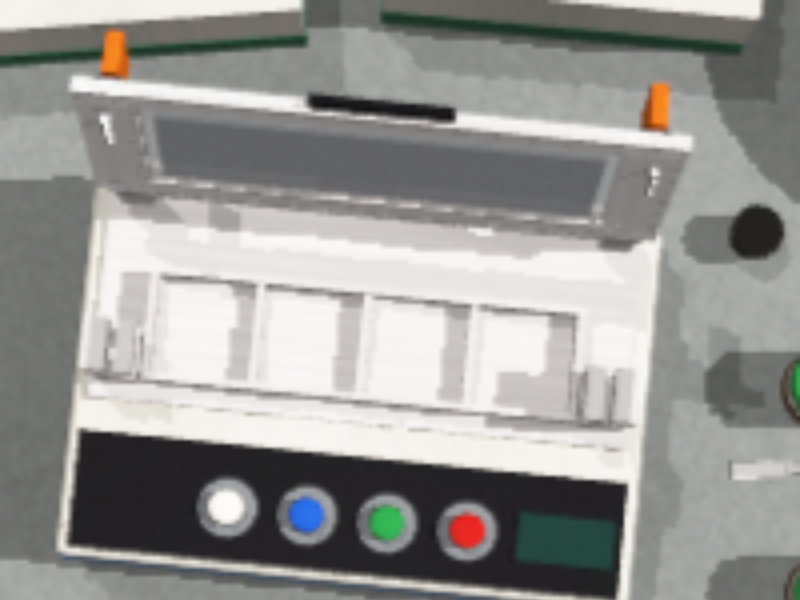

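The crop agrees with the key pixels, and the panel stands open behind the tray. I'll go above the right rear jar for a close look.

Emit:
send_rows --targets '[0.0306,-0.0158,0,0,0.0306,-0.0158,0,0,0.0306,-0.0158,0,0,0.0306,-0.0158,0,0,0.0306,-0.0158,0,0]' --gripper 1

```text
clock: 0.52
ee_pos: [284.5, -544.6, 230.6]
tcp_rot: [-3.14, 0.0, 0.227]
ft_force: [0.8, -0.7, 0.1]
width: 85.5
gripper_force: 0.0
```

Emit:
send_rows --targets '[0.0306,-0.0158,0,0,0.0306,-0.0158,0,0,0.0306,-0.0158,0,0,0.0306,-0.0158,0,0,0.0306,-0.0158,0,0]'

```text
clock: 0.93
ee_pos: [415.8, -432.9, 230.8]
tcp_rot: [-3.141, 0.0, 0.228]
ft_force: [-0.1, 0.2, -0.3]
width: 85.6
gripper_force: 0.0
```

Emit:
send_rows --targets '[0.0306,-0.0158,0,0,0.0306,-0.0158,0,0,0.0306,-0.0158,0,0,0.0306,-0.0158,0.02,0,0,0,0,0]'

```text
clock: 1.35
ee_pos: [522.1, -339.9, 207.5]
tcp_rot: [-3.136, 0.001, 0.233]
ft_force: [0.2, 1.1, -1.5]
width: 85.5
gripper_force: 0.0
```

```bash
cat >> h.py <<'E'
def rel(x,y,z):
    s=bot.state();p=s['ee_pos'];w=s['tcp_rot'][2];d=np.array([x,y])-p[:2]
    print('p',p.round(1),'yaw',w.round(3),'-> tool d',(np.cos(w)*d[0]+np.sin(w)*d[1]).round(1),(np.sin(w)*d[0]-np.cos(w)*d[1]).round(1),(p[2]-z).round(1))
def lids(im,P,fish,z=46,amin=100):
    hsv=cv2.cvtColor(im,cv2.COLOR_BGR2HSV);m=cv2.inRange(hsv,(50,120,60),(75,255,255))
    n,l,st,c=cv2.connectedComponentsWithStats(m)
    for i in range(1,n):
        if st[i][4]>amin:print('lid',st[i],c[i].round(0),at(P,*c[i],z,fish).round(0))
E
python3 - <<'E'
from h import *
P=viewer.camera_params('wrist');im=snap('wrist','w1.png');lids(im,P,True);rel(546,-322,16)
T=viewer.camera_params('top');im=snap('top','t1.png');lids(im,T,False,46,200)
E
```

```text
lid [ 278  156   63   64 3147] [309. 188.] [ 545. -324.   46.]
lid [  0 216  16  22 282] [  7. 227.] [436.   6.  46.]
lid [ 249  301   56   53 2273] [277. 327.] [ 412. -324.   46.]
p [ 520.5 -341.9  208.2] yaw 0.232 -> tool d 29.4 -13.5 192.2
lid [423 206  22  20 270] [432. 214.] [ 548. -319.   46.]
lid [119 212  34  33 897] [135. 228.] [519. 442.  46.]
lid [162 267  22  20 345] [173. 276.] [395. 345.  46.]
```

View pics/w1.png

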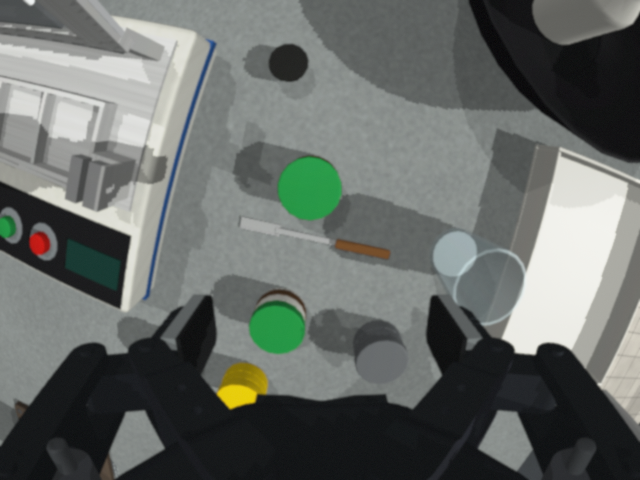

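Close view: target jar lid at (309,188), spatula passing below it at (330,240), second jar at (277,327). The wrist and top cameras agree to about 3 mm, so I'll grasp.

Emit:
send_rows --targets '[0.028,-0.012,0,0,0,0,0.03,0,0,0,0.035,0,0,0,0.035,0,0,0,0.035,0]'

```text
clock: 1.87
ee_pos: [544.0, -328.9, 76.0]
tcp_rot: [3.14, -0.001, 0.226]
ft_force: [0.6, -0.3, -0.5]
width: 85.3
gripper_force: 0.0
```

Emit:
send_rows --targets '[0,0,0.03,0,0,0,0.02,0,0,0,0.007,0,0,0,0,0,0,0,0,0]'

```text
clock: 2.28
ee_pos: [544.6, -328.6, 20.5]
tcp_rot: [3.14, -0.001, 0.227]
ft_force: [1.1, -1.2, 0.0]
width: 85.2
gripper_force: 0.0
```

Emit:
send_rows --targets '[0,0,0,0,0,0,0,0,0,0,0,0,0,0,0,0,0,0,0,0]' --gripper -1

```text
clock: 2.7
ee_pos: [545.9, -328.5, 21.9]
tcp_rot: [3.138, -0.003, 0.228]
ft_force: [-0.6, -0.2, 5.4]
width: 52.0
gripper_force: 63.6
```

Emit:
send_rows --targets '[0,0,0,0,0,0,0,0,0,0,0,0,0,0,0,0,0,0,0,0]'

```text
clock: 3.12
ee_pos: [545.9, -328.5, 21.9]
tcp_rot: [3.138, -0.003, 0.228]
ft_force: [0.0, -0.5, 5.6]
width: 52.1
gripper_force: 63.6
```

Emit:
send_rows --targets '[0,0,-0.02,0,0,0,-0.035,0,0,0,-0.035,-0.112,0,0,-0.035,-0.112,0,0,-0.035,-0.112]'

```text
clock: 3.53
ee_pos: [543.9, -326.8, 180.6]
tcp_rot: [-3.141, 0.0, 0.57]
ft_force: [0.3, -1.2, -0.4]
width: 52.3
gripper_force: 62.9
```

Emit:
send_rows --targets '[0,0,-0.02,-0.112,0,0,0,-0.112,0,0,0,-0.112,0,0,0,-0.112,0,0,0,-0.112]'

```text
clock: 3.95
ee_pos: [544.2, -326.9, 199.3]
tcp_rot: [-3.141, 0.0, 1.13]
ft_force: [0.3, -0.3, -0.8]
width: 52.0
gripper_force: 62.8
```

Emit:
send_rows --targets '[0,0,0,-0.112,0,0,0,-0.112,0,0,0,-0.112,0.03,0,0,0,0.03,0,0,0]'

```text
clock: 4.37
ee_pos: [550.6, -268.0, 199.0]
tcp_rot: [-3.141, -0.0, 1.457]
ft_force: [1.2, 0.4, -1.8]
width: 51.8
gripper_force: 62.8
```

Emit:
send_rows --targets '[0.034,-0.001,0,0,0.034,-0.001,0,0,0.034,-0.001,0,0,0.034,-0.001,0,0,0.034,-0.001,0,0]'

```text
clock: 4.78
ee_pos: [564.4, -96.4, 199.1]
tcp_rot: [-3.141, -0.0, 1.46]
ft_force: [0.2, 0.4, -1.3]
width: 52.0
gripper_force: 62.8
```

Emit:
send_rows --targets '[0.025,-0.003,0,0,0.018,-0.003,0,0,0,0,0,0,0,0,0,0]'

```text
clock: 5.12
ee_pos: [563.4, -53.9, 199.2]
tcp_rot: [-3.141, 0.0, 1.462]
ft_force: [0.3, -0.3, -1.7]
width: 51.9
gripper_force: 62.8
```

Run:
```python
from h import *
rel(565,-53,110)
P=viewer.camera_params('wrist');im=snap('wrist','w2.png')
np.savez('pics/w2.npz',**P)
print(bot.state()['width'])
```

```text
p [563.4 -53.9 199.2] yaw 1.462 -> tool d 1.0 1.5 89.2
52.01849784158973
```

View pics/w2.png

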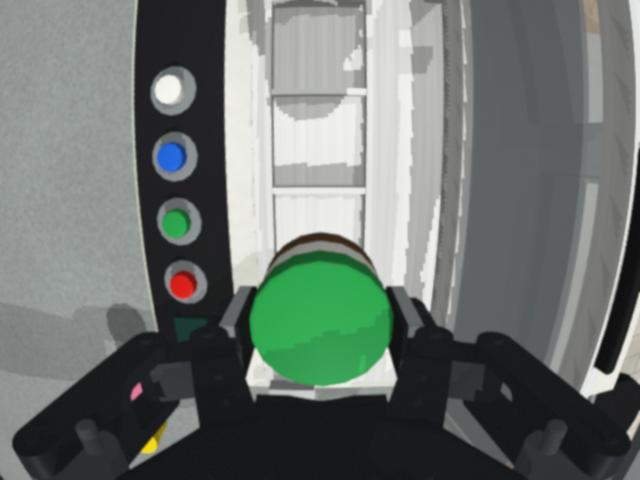

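The held jar is centred. Keys are at (169,90), (171,157), (175,224), (182,285), divider tops at rows ~93 and ~189, and pocket side walls at columns 273/366.

```bash
cat > b.py <<'E'
from h import *
P=dict(np.load('pics/w2.npz'))
W=[];L=[]
for (u,v),l in zip([(169,90),(171,157),(175,224),(182,285)],[75,25,-25,-75]):
    W.append(at(P,u,v,88,True)[:2]);L.append((-108,l))
for (u,v),l in zip([(273,93),(366,92),(274,189),(366,190)],[(-31,66),(31,66),(-31,0),(31,0)]):
    W.append(at(P,u,v,97,True)[:2]);L.append(l)
W=np.array(W);L=np.array(L,float);print(W.round())
wc=W.mean(0);lc=L.mean(0);a=W-wc;b=L-lc
yaw=np.arctan2((b[:,0]*a[:,1]-b[:,1]*a[:,0]).sum(),(a*b).sum());c,s=np.cos(yaw),np.sin(yaw);R=np.array([[c,-s],[s,c]])
o=wc-R@lc;print('o',o.round(1),'yaw',yaw.round(3),'res',(W-o-L@R.T).round(1).tolist())
for y in(99,33,-33,-99):print(y,(o+R@[0,y]).round(1))
rel(*(o+R@[0,-33]),110)
E
python3 b.py
```

```text
[[467.  63.]
 [462.  15.]
 [456. -35.]
 [451. -83.]
 [543.  46.]
 [603.  40.]
 [536. -18.]
 [597. -25.]]
o [566.3 -21.8] yaw -0.109 res [[0.1, -1.1], [0.5, -0.2], [-0.0, 0.1], [0.2, 1.2], [0.1, -0.8], [-0.9, -0.1], [0.2, 0.8], [-0.2, 0.1]]
99 [577.1  76.6]
33 [569.9  11. ]
-33 [562.7 -54.6]
-99 [ 555.6 -120.2]
p [563.5 -54.8 199.2] yaw 1.461 -> tool d 0.1 -0.8 89.2
```

The fit is tight (residuals ≤1.2 mm), and I'm right over pocket -33. Lowering and releasing.

Emit:
send_rows --targets '[0,-0.001,0.03,0,0,0,0.03,0,0,0,0.02,0,0,0,0.01,0,0,0,0.003,0]'

```text
clock: 5.58
ee_pos: [561.5, -55.5, 104.6]
tcp_rot: [-3.137, -0.0, 1.458]
ft_force: [-1.3, -0.7, 0.7]
width: 52.1
gripper_force: 64.4
```

Emit:
send_rows --targets '[0,0,0,0,0,0,0,0]'

```text
clock: 5.75
ee_pos: [563.8, -55.5, 107.6]
tcp_rot: [3.139, 0.0, 1.459]
ft_force: [-0.7, -0.3, -0.1]
width: 52.2
gripper_force: 64.3
```

```bash
cat >> h.py <<'E'
O=np.array([566.3,-21.8]);YAW=-0.109
RS=np.array([[np.cos(YAW),-np.sin(YAW)],[np.sin(YAW),np.cos(YAW)]])
def sh(x,y):return O+RS@np.array([x,y])
E
python3 - <<'E'
from h import *
s=bot.state();print(s['ft_force']);rel(*sh(0,-33),105)
E
```

```text
[-0.73868779 -0.28572761 -0.13774026]
p [563.8 -55.5 107.6] yaw 1.459 -> tool d 0.7 -1.2 2.6
```

Emit:
send_rows --targets '[0,-0.001,0.003,0,0,0,0,0]'

```text
clock: 5.92
ee_pos: [563.0, -55.1, 104.9]
tcp_rot: [3.138, 0.001, 1.46]
ft_force: [0.5, -0.1, 0.1]
width: 52.2
gripper_force: 64.4
```

Emit:
send_rows --targets '[0,0,0,0,0,0,0,0,0,0,0,0,0,0,0,0,0,0,0,0]' --gripper 1

```text
clock: 6.33
ee_pos: [561.7, -54.4, 103.4]
tcp_rot: [-3.142, 0.0, 1.46]
ft_force: [-0.1, -0.2, -0.1]
width: 85.5
gripper_force: 0.0
```

Emit:
send_rows --targets '[0,0,-0.02,0,0,0,-0.035,0,0,0,-0.035,0,0,0,-0.01,0,-0.0316,-0.0135,0,0]'

```text
clock: 6.75
ee_pos: [548.8, -82.5, 208.6]
tcp_rot: [3.131, 0.0, 1.465]
ft_force: [0.3, -0.7, -0.0]
width: 85.4
gripper_force: 0.0
```

Emit:
send_rows --targets '[-0.0316,-0.0135,0,0,-0.0316,-0.0135,0,0,-0.0316,-0.0135,0,0,-0.0316,-0.0135,0,0,-0.0316,-0.0135,0,0]'

```text
clock: 7.17
ee_pos: [459.1, -235.0, 203.0]
tcp_rot: [-3.142, -0.0, 1.46]
ft_force: [-0.2, -0.0, -0.0]
width: 85.5
gripper_force: 0.0
```

Emit:
send_rows --targets '[-0.0316,-0.0135,0,0,-0.0316,-0.0135,0,0,0,0,0,0.12,0,0,0,0.12,0,0,0,0.12]'

```text
clock: 7.58
ee_pos: [425.7, -294.5, 202.9]
tcp_rot: [-3.141, -0.0, 1.092]
ft_force: [0.9, -0.3, 0.2]
width: 85.6
gripper_force: 0.0
```

Emit:
send_rows --targets '[0,0,0,0.12,0,0,0,0.12,0,0,0,0]'

```text
clock: 7.83
ee_pos: [426.2, -293.7, 202.9]
tcp_rot: [-3.141, -0.0, 0.858]
ft_force: [-0.2, -0.0, -0.0]
width: 85.6
gripper_force: 0.0
```

Run:
```python
from h import *
P=viewer.camera_params('wrist');im=snap('wrist','w3.png');lids(im,P,True);rel(412,-324,18)
T=viewer.camera_params('top');im=snap('top','t2.png');lids(im,T,False,46,200);print(proj(T,[*sh(0,-33),129]))
```

```text
lid [ 297  227   61   61 2913] [327. 257.] [ 409. -322.   46.]
p [ 426.2 -293.7  202.9] yaw 0.862 -> tool d -32.3 8.9 184.9
lid [319 194  22  22 382] [329. 205.] [575. -57.  46.]
lid [119 212  34  33 898] [135. 228.] [519. 442.  46.]
lid [162 266  22  21 351] [173. 276.] [395. 345.  46.]
(np.float64(329.4998248402106), np.float64(205.12761043165827))
```

View pics/w3.png

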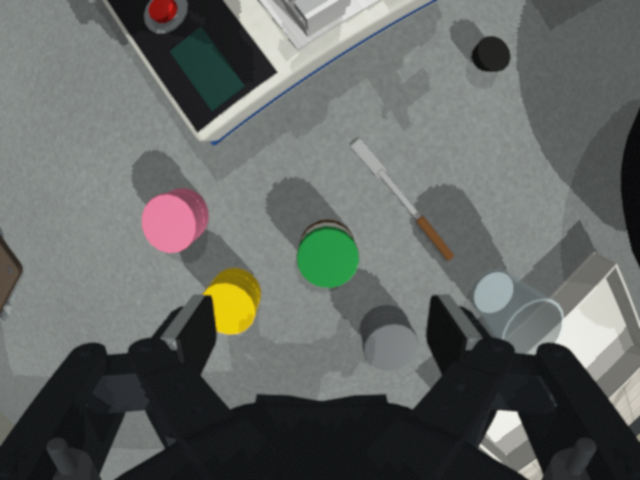

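Jar B's lid is at (327,257), and the gaps left and right are free: yellow at (233,300), grey at (390,335). Jar A sits at its predicted pixel in the tray.

Emit:
send_rows --targets '[-0.0325,0.007,0,0,0,0,0.03,0,0,0,0.035,0,0,0,0.035,0,0,0,0.03,0]'

```text
clock: 8.35
ee_pos: [410.0, -322.6, 71.4]
tcp_rot: [-3.141, -0.0, 0.862]
ft_force: [0.1, -0.6, -0.6]
width: 85.2
gripper_force: 0.0
```

Emit:
send_rows --targets '[0,0,0.03,0,0,0,0.02,0,0,0,0.003,0,0,0,0,0,0,0,0,0]'

```text
clock: 8.77
ee_pos: [411.2, -323.7, 21.4]
tcp_rot: [3.14, 0.0, 0.861]
ft_force: [0.0, -0.4, 1.2]
width: 85.3
gripper_force: 0.0
```

Emit:
send_rows --targets '[0,0,0,0,0,0,0,0,0,0,0,0,0,0,0,0,0,0,0,0]' --gripper -1

```text
clock: 9.18
ee_pos: [411.7, -324.3, 22.4]
tcp_rot: [3.138, 0.001, 0.86]
ft_force: [0.2, 0.9, 6.5]
width: 52.4
gripper_force: 63.6
```

Emit:
send_rows --targets '[0,0,0,0,0,0,0,0,0,0,0,0]'

```text
clock: 9.43
ee_pos: [411.7, -324.4, 22.4]
tcp_rot: [3.138, 0.001, 0.86]
ft_force: [-1.8, 0.9, 11.4]
width: 52.6
gripper_force: 59.9
```

Emit:
send_rows --targets '[0,0,-0.02,0,0,0,-0.035,0,0,0,-0.035,0,0,0,-0.035,0,0,0,-0.035,0]'

```text
clock: 9.85
ee_pos: [410.0, -322.4, 181.7]
tcp_rot: [-3.141, -0.0, 0.86]
ft_force: [0.8, -0.2, -1.4]
width: 52.2
gripper_force: 62.9
```

Emit:
send_rows --targets '[0,0,-0.02,-0.12,0,0,0,-0.12,0,0,0,-0.12,0,0,0,-0.12,0,0,0,-0.12]'

```text
clock: 10.27
ee_pos: [410.2, -322.7, 200.3]
tcp_rot: [3.142, -0.0, 1.466]
ft_force: [0.6, 0.4, 0.5]
width: 52.1
gripper_force: 62.8
```

Emit:
send_rows --targets '[0.0273,0.0152,0,0,0.0273,0.0152,0,0,0.0273,0.0152,0,0,0.0273,0.0152,0,0,0.0273,0.0152,0,0]'

```text
clock: 10.68
ee_pos: [501.4, -194.3, 200.1]
tcp_rot: [-3.141, -0.0, 1.46]
ft_force: [-0.3, -0.6, -0.9]
width: 52.2
gripper_force: 62.9
```

Emit:
send_rows --targets '[0.0273,0.0152,0,0,0.0273,0.0152,0,0,0.0273,0.0152,0,0,0,0,0,0,0,0,0,0]'

```text
clock: 11.1
ee_pos: [555.7, -117.9, 199.9]
tcp_rot: [-3.141, 0.0, 1.463]
ft_force: [-0.0, -0.8, -1.2]
width: 52.0
gripper_force: 63.0
```

Run:
```python
from h import *
rel(*sh(0,-99),106)
P=viewer.camera_params('wrist');im=snap('wrist','w4.png');lids(im,P,True,129)
T=viewer.camera_params('top');im=snap('top','t3.png');lids(im,T,False,46,200)
```

```text
p [ 555.7 -117.9  199.9] yaw 1.463 -> tool d -2.3 0.1 93.9
lid [ 277  100   90   90 6363] [322. 145.] [563. -55. 129.]
lid [158 123  29  29 646] [172. 137.] [474. -38. 129.]
lid [  249   254   144   133 14795] [321. 321.] [ 550. -166.  129.]
lid [119 212  34  34 905] [135. 228.] [518. 442.  46.]
lid [162 267  22  20 350] [173. 276.] [395. 345.  46.]
```

View pics/w4.png

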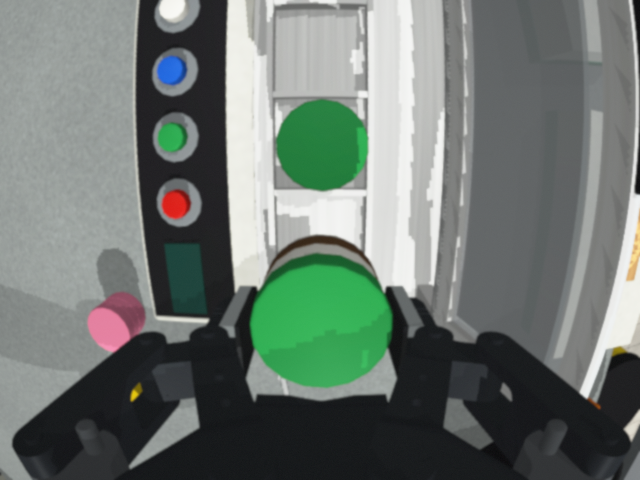

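Jar A stands centred in its pocket at (322,145), and the held jar B is straight and centred. Lowering it into pocket -99.

Emit:
send_rows --targets '[-0.002,0,0.03,0,0,0,0.03,0,0,0,0.02,0,0,0,0.01,0,0,0,0.004,0]'

```text
clock: 11.62
ee_pos: [553.8, -122.1, 105.5]
tcp_rot: [-3.137, -0.001, 1.458]
ft_force: [-6.2, 2.1, 12.9]
width: 52.4
gripper_force: 64.0
```

Emit:
send_rows --targets '[0,0,0.001,0,0,0,0,0]'

```text
clock: 11.78
ee_pos: [555.6, -122.4, 106.1]
tcp_rot: [3.14, 0.0, 1.459]
ft_force: [-0.2, -0.0, -0.2]
width: 52.3
gripper_force: 63.0
```

Emit:
send_rows --targets '[0,0,0,0,0,0,0,0,0,0,0,0,0,0,0,0,0,0,0,0]' --gripper 1

```text
clock: 12.2
ee_pos: [555.5, -121.5, 105.7]
tcp_rot: [3.141, 0.0, 1.46]
ft_force: [-0.0, -0.2, 0.0]
width: 85.2
gripper_force: 0.0
```

Emit:
send_rows --targets '[0,0,-0.02,0,0,0,-0.035,0,0,0,-0.035,0,0,0,-0.01,0,0.034,-0.017,0,0]'

```text
clock: 12.62
ee_pos: [546.4, -90.4, 211.1]
tcp_rot: [3.129, 0.005, 1.455]
ft_force: [0.5, 0.3, -0.2]
width: 85.8
gripper_force: 0.0
```

Run:
```python
from h import *
rel(395,345,200)
```

```text
p [546.4 -90.4 211.1] yaw 1.455 -> tool d 415.0 -200.7 11.1
```

Emit:
send_rows --targets '[0.033,-0.0165,0,0,0.033,-0.0165,0,0,0.033,-0.0165,0,0,0.033,-0.0165,0,0,0.033,-0.0165,0,0]'

```text
clock: 13.03
ee_pos: [477.5, 88.8, 205.1]
tcp_rot: [3.141, -0.0, 1.459]
ft_force: [0.9, 0.4, -0.4]
width: 85.4
gripper_force: 0.0
```

Emit:
send_rows --targets '[0.033,-0.0165,0,0,0.033,-0.0165,0,0,0.033,-0.0165,0,0,0.033,-0.0165,0,0,0.033,-0.0165,0,0]'

```text
clock: 13.45
ee_pos: [413.7, 262.1, 205.2]
tcp_rot: [3.141, -0.0, 1.46]
ft_force: [-0.5, 0.8, 1.0]
width: 85.5
gripper_force: 0.0
```

Emit:
send_rows --targets '[0.033,-0.0165,0,0,0.033,-0.0165,0,0,0,0,0,0,0,0,0,0]'

```text
clock: 13.78
ee_pos: [388.2, 331.2, 205.0]
tcp_rot: [-3.141, 0.0, 1.464]
ft_force: [-0.2, -1.2, 0.3]
width: 85.6
gripper_force: 0.0
```

Run:
```python
from h import *
P=viewer.camera_params('wrist');im=snap('wrist','w5.png');lids(im,P,True);rel(395,345,18)
T=viewer.camera_params('top');im=snap('top','t4.png');lids(im,T,False,46,200);
for y in(-33,-99):print(proj(T,[*sh(0,y),129]))
```

```text
lid [ 403   24   90   91 6374] [448.  69.] [507. 448.  46.]
lid [ 294  169   64   63 3152] [325. 200.] [393. 346.  46.]
p [388.8 330.1 204.9] yaw 1.462 -> tool d 15.5 4.6 186.9
lid [319 194  22  22 382] [329. 205.] [575. -57.  46.]
lid [348 197  21  22 381] [358. 208.] [ 567. -130.   46.]
lid [119 212  34  34 902] [135. 228.] [518. 442.  46.]
lid [162 267  22  20 351] [173. 276.] [395. 345.  46.]
(np.float64(329.4998248402106), np.float64(205.12761043165827))
(np.float64(356.9475384002569), np.float64(207.88196568265397))
```

Emit:
send_rows --targets '[0.0163,0.003,0,0,0,0,0.03,0,0,0,0.035,0,0,0,0.035,0,0,0,0.03,0]'

```text
clock: 14.3
ee_pos: [394.4, 343.8, 73.4]
tcp_rot: [-3.141, 0.001, 1.457]
ft_force: [-1.3, -0.0, 0.1]
width: 85.5
gripper_force: 0.0
```

Emit:
send_rows --targets '[0,0,0.03,0,0,0,0.02,0,0,0,0.004,0,0,0,0,0,0,0,0,0]'

```text
clock: 14.72
ee_pos: [395.3, 345.3, 22.3]
tcp_rot: [3.14, -0.001, 1.458]
ft_force: [0.4, -0.1, -0.5]
width: 85.5
gripper_force: 0.0
```

Emit:
send_rows --targets '[0,0,0,0,0,0,0,0,0,0,0,0,0,0,0,0,0,0,0,0]' --gripper -1

```text
clock: 15.13
ee_pos: [395.7, 346.6, 23.5]
tcp_rot: [3.138, -0.002, 1.46]
ft_force: [-0.1, -0.7, 6.8]
width: 52.2
gripper_force: 63.5
```

Emit:
send_rows --targets '[0,0,0,0,0,0,0,0,0,0,0,0]'

```text
clock: 15.38
ee_pos: [395.7, 346.6, 23.5]
tcp_rot: [3.138, -0.002, 1.46]
ft_force: [0.3, -0.7, 5.8]
width: 52.5
gripper_force: 63.5
```

Emit:
send_rows --targets '[0,0,-0.02,0,0,0,-0.035,0,0,0,-0.035,0,0,0,-0.035,0,0,0,-0.035,0]'

```text
clock: 15.8
ee_pos: [393.4, 345.4, 182.8]
tcp_rot: [-3.141, 0.0, 1.46]
ft_force: [0.4, 0.6, -0.6]
width: 52.7
gripper_force: 62.9
```

Run:
```python
from h import *
rel(*sh(0,33),106)
```

```text
p [393.4 345.4 182.8] yaw 1.46 -> tool d -312.8 212.4 76.8
```

Emit:
send_rows --targets '[0,0,-0.018,0,-0.0284,0.0193,0,0,-0.0284,0.0193,0,0,-0.0284,0.0193,0,0,-0.0284,0.0193,0,0]'

```text
clock: 16.22
ee_pos: [458.2, 223.1, 199.6]
tcp_rot: [3.141, -0.0, 1.461]
ft_force: [0.4, -0.1, -1.1]
width: 52.2
gripper_force: 62.9
```

Emit:
send_rows --targets '[-0.0284,0.0193,0,0,-0.0284,0.0193,0,0,-0.0284,0.0193,0,0,-0.0284,0.0193,0,0,-0.0284,0.0193,0,0]'

```text
clock: 16.63
ee_pos: [538.5, 70.9, 199.3]
tcp_rot: [-3.142, -0.0, 1.46]
ft_force: [1.2, -0.5, -0.5]
width: 51.9
gripper_force: 62.9
```

Emit:
send_rows --targets '[-0.0284,0.0193,0,0,-0.0284,0.0193,0,0,0,0,0,0,0,0,0,0]'

```text
clock: 16.97
ee_pos: [570.6, 10.3, 199.0]
tcp_rot: [-3.141, -0.0, 1.457]
ft_force: [-0.5, 0.2, -0.4]
width: 51.4
gripper_force: 63.0
```

Run:
```python
from h import *
rel(*sh(0,33),107)
P=viewer.camera_params('wrist');im=snap('wrist','w6.png');lids(im,P,True,129)
```

```text
p [570.6  10.3 199. ] yaw 1.457 -> tool d 0.6 -0.8 92.0
lid [  250   251   142   151 15286] [321. 320.] [565. -37. 129.]
lid [173 289  25  27 522] [185. 302.] [477. -15. 129.]
```

Emit:
send_rows --targets '[0.0005,-0.001,0.03,0,0,0,0.03,0,0,0,0.02,0,0,0,0.009,0,0,0,0.003,0]'

```text
clock: 17.43
ee_pos: [567.7, 13.9, 106.2]
tcp_rot: [-3.137, -0.0, 1.462]
ft_force: [-3.2, 0.7, 5.1]
width: 52.6
gripper_force: 64.5
```

Emit:
send_rows --targets '[0,0,0.002,0,0,0,0,0]'

```text
clock: 17.6
ee_pos: [570.2, 12.9, 106.6]
tcp_rot: [3.139, -0.0, 1.461]
ft_force: [0.3, -0.4, -1.4]
width: 52.2
gripper_force: 64.2
```

Emit:
send_rows --targets '[0,0,0,0,0,0,0,0,0,0,0,0,0,0,0,0,0,0,0,0]' --gripper 1

```text
clock: 18.02
ee_pos: [569.7, 12.1, 105.6]
tcp_rot: [3.141, 0.0, 1.46]
ft_force: [0.4, -0.2, 0.5]
width: 85.4
gripper_force: 0.0
```

Emit:
send_rows --targets '[0,0,-0.02,0,0,0,-0.035,0,0,0,-0.035,0,0,0,-0.03,0,0,0,-0.03,0]'

```text
clock: 18.43
ee_pos: [569.5, 12.2, 257.2]
tcp_rot: [3.141, 0.0, 1.46]
ft_force: [0.6, -0.8, 0.1]
width: 85.4
gripper_force: 0.0
```

Emit:
send_rows --targets '[0,0,-0.035,0,0,0,-0.035,0,0,0,-0.03,0,0,0,0,0]' --gripper -1

```text
clock: 18.77
ee_pos: [572.0, 11.8, 364.5]
tcp_rot: [3.127, 0.001, 1.46]
ft_force: [0.8, -0.7, 1.7]
width: 39.0
gripper_force: 0.0
```

Run:
```python
from h import *
P=viewer.camera_params('wrist');im=snap('wrist','w7.png');lids(im,P,True,129)
S=viewer.camera_params('scene');im=snap('scene','s1.png')
T=viewer.camera_params('top');snap('top','t5.png')
rel(*sh(150,0),225)
o=cv2.inRange(cv2.cvtColor(im,cv2.COLOR_BGR2HSV),(5,180,150),(15,255,255));n,l,st,c=cv2.connectedComponentsWithStats(o);print(st[1:],c[1:])
a=1.95
for y in(150,-150):
    r,h=95,35 # stud radius from hinge, height over face(hinge at 135, top 139)
    for hh in(13,39):
        p=np.array([75-r*np.cos(a)+hh*np.sin(a),135+r*np.sin(a)+hh*np.cos(a)]);print(proj(S,[*sh(p[0],y),p[1]]))
print([proj(S,[*sh(75-128*np.cos(a),0),135+128*np.sin(a)])])
for b in (900,760):print(at(S,340,450,0))
```

```text
lid [ 292  177   50   50 1970] [317. 202.] [571.  13. 129.]
lid [218 237  17  18 224] [226. 246.] [468. -23. 129.]
lid [ 293  240   48   49 1794] [316. 264.] [563. -54. 129.]
lid [ 294  298   46   42 1509] [317. 319.] [ 556. -121.  129.]
p [569.4  12.2 355. ] yaw 1.46 -> tool d -33.8 150.7 130.0
[[198 272   7  12  38]
 [343 310   7  14  57]] [[201.21052632 277.89473684]
 [346.03508772 316.07017544]]
(np.float64(345.2169174845261), np.float64(319.3858493885064))
(np.float64(341.41083639193477), np.float64(332.49777446514076))
(np.float64(202.58145291125078), np.float64(280.82643996941437))
(np.float64(198.04138839805609), np.float64(292.90199936823325))
[(np.float64(270.1857627457663), np.float64(288.7765387374033))]
[869.09844703 138.19909847   0.        ]
[869.09844703 138.19909847   0.        ]
```

View pics/s1.png

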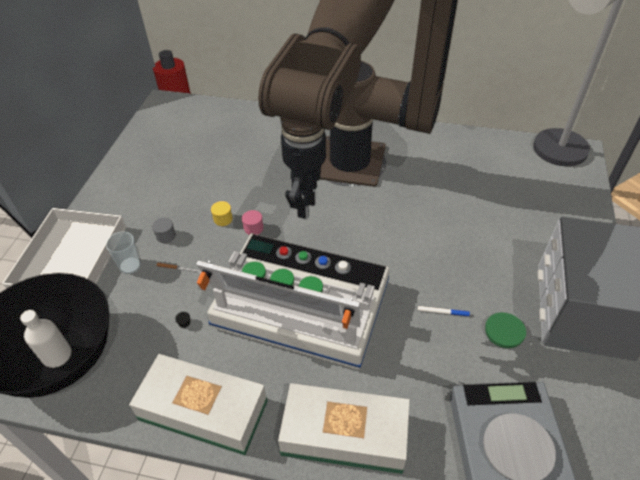

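View pics/w7.png

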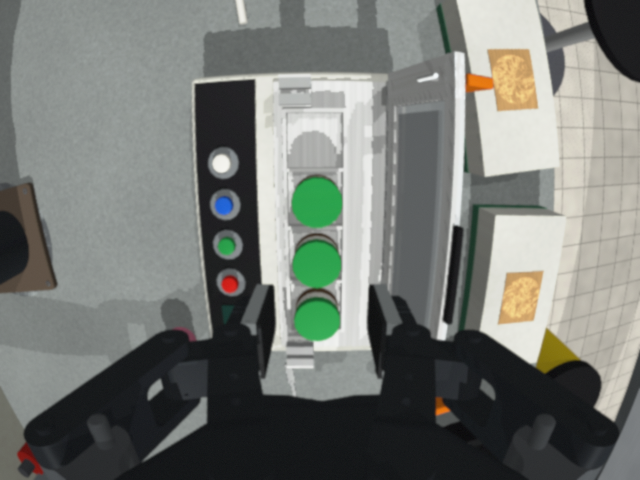

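Three jars stand seated in their pockets at (317,202), (316,264), (317,319), and the panel lip is at column 460. I'll go over behind the panel at full height with closed fingers.

Emit:
send_rows --targets '[-0.007,0.03,0,0,-0.007,0.03,0,0,-0.007,0.03,0,0,-0.007,0.03,0,0,-0.006,0.031,0,0]'

```text
clock: 19.33
ee_pos: [716.2, -38.8, 351.8]
tcp_rot: [-3.136, -0.0, 1.46]
ft_force: [-0.5, -0.6, 1.0]
width: 0.1
gripper_force: 0.0
```

Emit:
send_rows --targets '[0,0,0.03,0,0,0,0.03,0,0,0,0.03,0,0,0,0.03,0,0,0,0.01,0]'

```text
clock: 19.75
ee_pos: [711.9, -37.6, 215.3]
tcp_rot: [-3.127, -0.001, 1.46]
ft_force: [-0.8, -0.4, -0.9]
width: -0.1
gripper_force: 0.0
```

Emit:
send_rows --targets '[0,-0.01,0,0,0,-0.01,0,0,0,-0.01,0,0,0,-0.01,0,0,0,-0.01,0,0]'

```text
clock: 20.17
ee_pos: [667.3, -33.0, 226.6]
tcp_rot: [3.136, 0.0, 1.46]
ft_force: [3.4, -0.3, 2.3]
width: -0.2
gripper_force: 1.8
```

Emit:
send_rows --targets '[0,-0.01,0,0,0,-0.01,0,0,0,-0.01,0,0,0,-0.01,0,0,0,-0.01,0,0]'

```text
clock: 20.58
ee_pos: [616.3, -27.2, 225.1]
tcp_rot: [3.14, -0.0, 1.46]
ft_force: [2.5, 0.3, -0.7]
width: -0.0
gripper_force: 1.0
```

Run:
```python
from h import *
rel(*sh(10,0),225);snap('scene','s2.png',(150,150,450,375),2.6)
```

```text
p [616.3 -27.2 225.1] yaw 1.46 -> tool d -0.1 -40.3 0.1
```

View pics/s2.png

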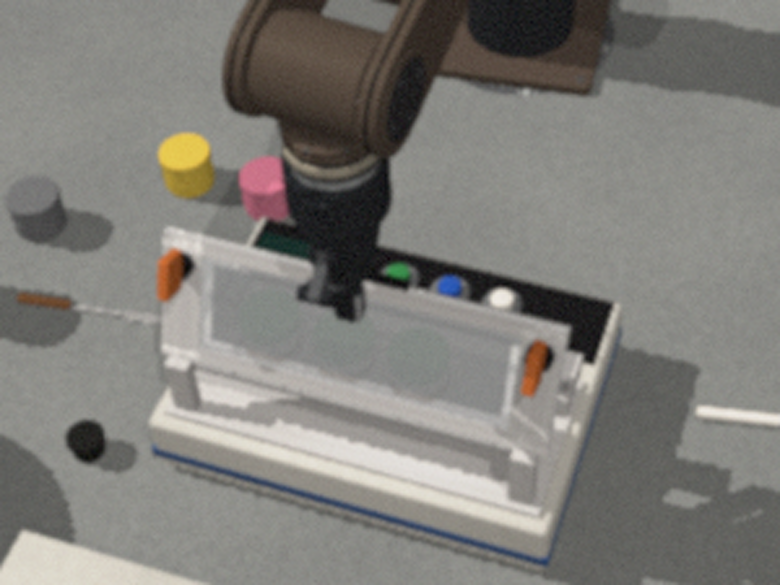

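The panel follows the fingers and is now tipped forward past vertical. I'll keep pushing until it sinks, then back off upward.

Emit:
send_rows --targets '[0,-0.01,0,0,0,-0.01,0,0,0,-0.01,0,0,0,-0.01,0,0,0,-0.008,0,0]'

```text
clock: 21.05
ee_pos: [567.1, -21.6, 225.1]
tcp_rot: [-3.14, -0.0, 1.46]
ft_force: [0.1, 0.1, -0.3]
width: 0.2
gripper_force: 0.0
```

Emit:
send_rows --targets '[0,0.01,-0.02,0,0,0.01,-0.02,0,0,0,-0.02,0,0,0,-0.02,0,0,0,0,0]'

```text
clock: 21.47
ee_pos: [589.8, -24.4, 310.6]
tcp_rot: [3.134, 0.001, 1.46]
ft_force: [0.3, -0.4, 1.7]
width: 0.2
gripper_force: 0.0
```

Emit:
send_rows --targets '[0,0,0,-0.12,0,0,0,-0.12,0,0,0,-0.12,0,0,0,-0.12,0,0,0,-0.12]'

```text
clock: 21.88
ee_pos: [587.5, -23.9, 303.7]
tcp_rot: [-3.14, -0.002, 2.066]
ft_force: [-0.1, -0.5, -0.1]
width: 0.1
gripper_force: 0.0
```

Emit:
send_rows --targets '[0,0,0,-0.12,0,0,0,-0.12,0,0,0,-0.12,0,0,0,-0.12,0,0,0,-0.12]'

```text
clock: 22.3
ee_pos: [587.5, -23.9, 303.7]
tcp_rot: [-3.141, -0.003, 2.666]
ft_force: [-0.0, -0.3, -0.6]
width: 0.2
gripper_force: 0.0
```

Emit:
send_rows --targets '[0,0,0,-0.12,0,0,0,-0.12,0,0,0,-0.131,0,0,0,0,0,0,0,0]' --gripper -0.2

```text
clock: 22.72
ee_pos: [587.8, -23.9, 304.2]
tcp_rot: [3.141, -0.002, 3.022]
ft_force: [0.0, -0.4, 0.6]
width: 34.5
gripper_force: 0.0
```

Run:
```python
from h import *
rel(*sh(-20,150),300);print(bot.state()['joint_pos'].round(2),bot.state()['width']);snap('scene','s3.png',(150,150,450,375),2.6)
P=viewer.camera_params('wrist');np.savez('pics/w8.npz',**P);snap('wrist','w8.png')
```

```text
p [587.8 -23.9 304.2] yaw 3.022 -> tool d 43.3 149.3 4.2
[-0.21  0.05  1.71 -0.    1.38 -1.66] 34.464855545344285
```

View pics/s3.png

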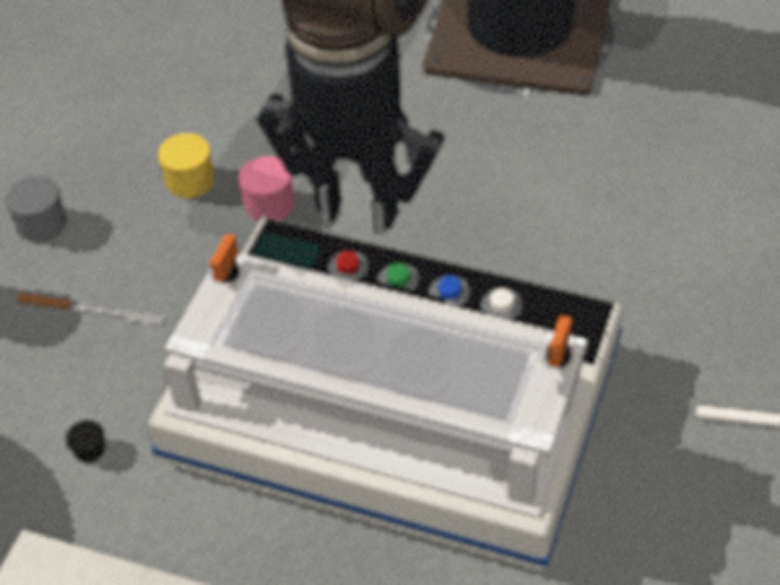

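The panel is shut level with both wings fore and aft: right at crop (223,257), left at crop (561,340). Moving above the left stud.

Emit:
send_rows --targets '[0.009,0.03,0.01,0,0.009,0.03,0.015,0,0.009,0.03,0.015,0,0.009,0.03,0.015,0,0.008,0.03,0.015,0]'

```text
clock: 23.23
ee_pos: [561.7, 131.3, 234.6]
tcp_rot: [3.142, 0.0, 3.022]
ft_force: [0.4, 0.2, -0.3]
width: 34.2
gripper_force: 0.0
```

Emit:
send_rows --targets '[0,0,0,0,0,0,0,0,0,0,0,0]'

```text
clock: 23.48
ee_pos: [562.6, 129.8, 235.6]
tcp_rot: [-3.141, 0.001, 3.024]
ft_force: [0.2, -1.3, -0.3]
width: 34.4
gripper_force: 0.0
```

```bash
cat > st.py <<'E'
from h import *
import sys
P=viewer.camera_params('wrist');im=snap('wrist',sys.argv[1])
y=float(sys.argv[2]);ztop=float(sys.argv[3]) if len(sys.argv)>3 else 174
m=cv2.inRange(cv2.cvtColor(im,cv2.COLOR_BGR2HSV),(4,150,120),(18,255,255));n,l,st,c=cv2.connectedComponentsWithStats(m)
for i in range(1,n):
    if st[i][4]>100:
        pts=np.column_stack(np.nonzero(l==i)[::-1]).astype(np.float32)
        w=np.array([at(P,*q,ztop,True)[:2] for q in pts],np.float32)
        print(st[i],c[i].round(),at(P,*c[i],ztop,True).round(1),cv2.minAreaRect(w))
print('pred',sh(-20,y),proj(P,[*sh(-20,y),ztop],True),proj(P,[*sh(-38,y),ztop],True),proj(P,[*sh(-2,y),ztop],True))
rel(*sh(-20,y),153)
E
python3 st.py w9.png 150
```

```text
[ 313  219   19   64 1018] [322. 250.] [558.5 129.7 174. ] ((559.5508422851562, 129.73377990722656), (10.358208656311035, 38.73395538330078), 86.1574478149414)
pred [562.73633592 129.48549269] (np.float64(322.396418742979), np.float64(256.57986688884324)) (np.float64(322.15467570569456), np.float64(226.5905822473887)) (np.float64(322.62063339982245), np.float64(285.05117868973787))
p [563.  129.3 236.2] yaw 3.023 -> tool d 0.3 0.1 83.2
```

View pics/w9.png

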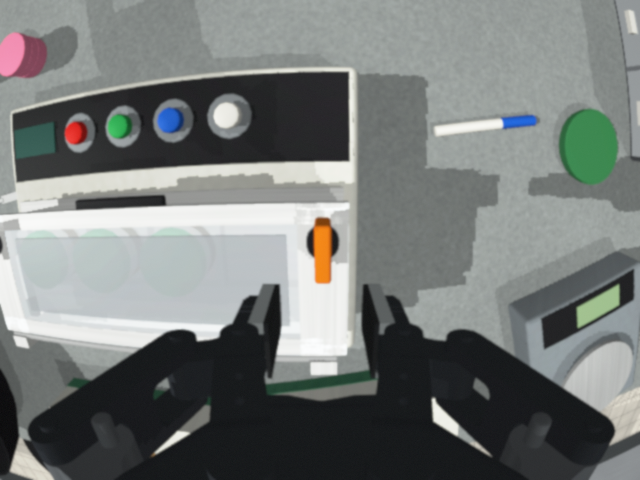

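The left wing sits at (322,250), on its axis as predicted and squarely between the fingers. Descending and gripping.

Emit:
send_rows --targets '[0,0,0.03,0,0,0,0.03,0,0,0,0.015,0,0,0,0.006,0,0,0,0,0]'

```text
clock: 23.95
ee_pos: [562.0, 128.8, 153.2]
tcp_rot: [-3.141, -0.002, 3.023]
ft_force: [-0.2, -0.2, 1.0]
width: 34.1
gripper_force: 0.0
```

Emit:
send_rows --targets '[0,0,0,0,0,0,0,0,0,0,0,0,0,0,0,0,0,0,0,0]' --gripper -1

```text
clock: 24.37
ee_pos: [564.0, 130.3, 156.5]
tcp_rot: [3.14, 0.005, 3.025]
ft_force: [1.8, 1.4, 2.7]
width: 8.3
gripper_force: 63.1
```

Emit:
send_rows --targets '[0,0,0,0,0,0,0,0,0,0,0,0]'

```text
clock: 24.62
ee_pos: [563.9, 130.3, 155.6]
tcp_rot: [3.14, 0.005, 3.025]
ft_force: [5.2, 1.8, 3.4]
width: 8.5
gripper_force: 63.1
```

Emit:
send_rows --targets '[0,0,0.004,0,0,0,0.004,0,0,0,0.002,0,0,0,0,0,0,0,0,0]'

```text
clock: 25.03
ee_pos: [564.1, 130.3, 148.6]
tcp_rot: [3.141, 0.004, 3.025]
ft_force: [-0.9, 2.6, 15.1]
width: 8.3
gripper_force: 64.9
```

Emit:
send_rows --targets '[0,0,0,0.1,0,0,0,0.1,0,0,0,0.1,0,0,0,0.1,0,0,0,0.1]'

```text
clock: 25.45
ee_pos: [563.7, 129.3, 148.6]
tcp_rot: [-3.141, 0.003, 2.521]
ft_force: [-2.2, -1.4, 16.7]
width: 8.5
gripper_force: 65.1
```

Emit:
send_rows --targets '[0,0,0,0.1,0,0,0,0.1,0,0,0,0.1,0,0,0,0.1,0,0,0,0.1]'

```text
clock: 25.87
ee_pos: [562.9, 128.7, 148.5]
tcp_rot: [-3.14, 0.003, 2.021]
ft_force: [-5.1, -3.0, 19.3]
width: 8.4
gripper_force: 65.3
```

Emit:
send_rows --targets '[0,0,0,0.1,0,0,0,0.1,0,0,0,0.1,0,0,0,0.1,0,0,0,0.1]'

```text
clock: 26.28
ee_pos: [561.8, 128.5, 148.5]
tcp_rot: [-3.138, 0.004, 1.521]
ft_force: [-8.9, -3.5, 21.9]
width: 8.5
gripper_force: 65.6
```

Emit:
send_rows --targets '[0,0,0,0.08,0,0,0,0.02,0,0,0,0,0,0,0,0]'

```text
clock: 26.62
ee_pos: [561.7, 128.5, 148.5]
tcp_rot: [-3.138, 0.005, 1.429]
ft_force: [-7.5, -4.3, 21.6]
width: 8.5
gripper_force: 65.8
```

Run:
```python
from h import *
s=bot.state();print(s['ee_pos'],s['tcp_rot'],s['torque'],s['ft_force'])
```

```text
[561.66111964 128.54269903 148.45768835] [-3.13848416  0.0051964   1.42865768] [-0.64001569  1.54309727  0.44212193] [-7.530205   -4.272494   21.56576688]
```

Emit:
send_rows --targets '[0,0,0,0,0,0,0,0,0,0,0,0,0,0,0,0]' --gripper -0.2

```text
clock: 26.95
ee_pos: [560.9, 129.8, 142.5]
tcp_rot: [-3.138, 0.001, 1.425]
ft_force: [0.1, 0.4, -0.7]
width: 34.3
gripper_force: 0.0
```

Emit:
send_rows --targets '[0,0,-0.02,0,0,0,-0.03,0,0,0,-0.035,0,0,0,0,0,0,0,0,0]'

```text
clock: 27.37
ee_pos: [563.4, 130.0, 231.4]
tcp_rot: [3.138, -0.001, 1.425]
ft_force: [-0.6, -0.3, -0.0]
width: 34.3
gripper_force: 0.0
```

```bash
python3 st.py w10.png 150 170
python3 - <<'E'
from h import *
rel(*sh(-20,-150),240)
E
```

```text
[ 308  219   19   65 1027] [317. 251.] [562.1 132.7 170. ] ((562.0161743164062, 132.00306701660156), (39.20171356201172, 10.137726783752441), 84.12403106689453)
pred [562.73633592 129.48549269] (np.float64(319.3754035523291), np.float64(255.88023267079183)) (np.float64(288.5956201055547), np.float64(256.97396725702527)) (np.float64(350.2111557632109), np.float64(254.70739412610183))
p [562.2 130.  229.1] yaw 1.425 -> tool d -0.4 0.6 76.1
p [562.2 130.  229.1] yaw 1.425 -> tool d -300.2 11.6 -10.9
```

View pics/w10.png

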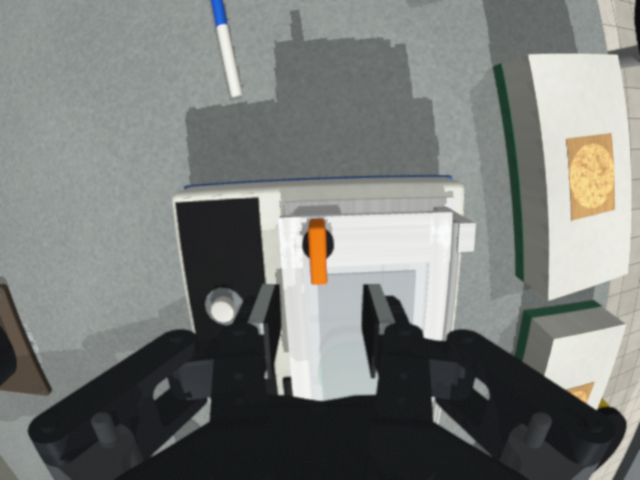

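The left wing at (317,251) now lies along the hinge; its measured direction of 84° matches the expected 83.75°, so it is locked. On to the right stud, turning back the quarter turn.

Emit:
send_rows --targets '[-0.0333,0.0013,0,0,-0.0333,0.0013,0,0,-0.0333,0.0013,0,0,-0.0333,0.0013,0,0,-0.0333,0.0013,0,0]'

```text
clock: 27.83
ee_pos: [542.7, -36.6, 226.3]
tcp_rot: [-3.136, -0.0, 1.425]
ft_force: [0.6, -0.1, -1.2]
width: 34.0
gripper_force: 0.0
```

Emit:
send_rows --targets '[-0.0333,0.0013,0,0,-0.0333,0.0013,0,0,-0.0333,0.0013,0,0,-0.0333,0.0013,0,0,0,0,0,-0.1]'

```text
clock: 28.25
ee_pos: [528.4, -172.7, 226.4]
tcp_rot: [-3.137, 0.0, 1.521]
ft_force: [-0.1, 0.8, 0.5]
width: 34.1
gripper_force: 0.0
```

Emit:
send_rows --targets '[0,0,0,-0.12,0,0,0,-0.12,0,0,0,-0.12,0,0,0,-0.12,0,0,0,-0.12]'

```text
clock: 28.67
ee_pos: [528.9, -167.7, 226.1]
tcp_rot: [-3.139, -0.005, 2.13]
ft_force: [-0.2, 0.2, 0.1]
width: 34.1
gripper_force: 0.0
```

Emit:
send_rows --targets '[0,0,0,-0.12,0,0,0,-0.12,0,0,0,-0.12,0,0,0,-0.12,0,0,0,-0.12]'

```text
clock: 29.08
ee_pos: [529.0, -167.5, 226.2]
tcp_rot: [3.141, -0.006, 2.731]
ft_force: [-0.2, 0.1, -0.1]
width: 34.0
gripper_force: 0.0
```

Emit:
send_rows --targets '[0,0,0,-0.12,0,0,0,-0.12,0,0,0,-0.06,0,0,0,0,0,0,0,0]'

```text
clock: 29.5
ee_pos: [529.3, -167.7, 227.0]
tcp_rot: [3.14, -0.004, 3.023]
ft_force: [0.3, -0.2, 1.6]
width: 33.9
gripper_force: 0.0
```

```bash
python3 st.py w11.png -150
```

```text
[101 197  37  12 179] [119. 202.] [ 479.3 -284.   174. ] ((479.35693359375, -284.43560791015625), (2.8976845741271973, 27.271224975585938), 1.0880334377288818)
[ 312  224   18   66 1011] [321. 258.] [ 527.  -168.6  174. ] ((526.8092041015625, -168.70620727539062), (9.55236530303955, 38.370262145996094), 83.1312026977539)
pred [ 530.10104891 -168.73412109] (np.float64(321.15789171894977), np.float64(262.95861536838447)) (np.float64(320.83480839510247), np.float64(231.9163842473367)) (np.float64(321.46353223624203), np.float64(292.3121141429398))
p [ 529.6 -167.8  227.5] yaw 3.023 -> tool d -0.7 -0.8 74.5
```

Emit:
send_rows --targets '[-0.0005,-0.001,0.03,0,0,0,0.02,0,0,0,0.015,0,0,0,0.007,0,0,0,0,0]'

```text
clock: 29.97
ee_pos: [529.2, -168.5, 154.6]
tcp_rot: [3.14, -0.005, 3.024]
ft_force: [0.4, 0.0, -0.1]
width: 34.0
gripper_force: 0.0
```

Emit:
send_rows --targets '[0,0,0,0,0,0,0,0,0,0,0,0,0,0,0,0,0,0,0,0]' --gripper -1

```text
clock: 30.38
ee_pos: [531.6, -168.2, 158.7]
tcp_rot: [3.139, 0.002, 3.024]
ft_force: [1.3, 5.2, 0.6]
width: 8.4
gripper_force: 62.9
```

Emit:
send_rows --targets '[0,0,0,0,0,0,0,0,0,0,0,0]'

```text
clock: 30.63
ee_pos: [531.6, -168.2, 158.7]
tcp_rot: [3.139, 0.002, 3.024]
ft_force: [1.2, 4.6, 1.7]
width: 8.1
gripper_force: 62.9
```

Emit:
send_rows --targets '[0,0,0.004,0,0,0,0.004,0,0,0,0.002,0,0,0,0,0,0,0,0,0]'

```text
clock: 31.05
ee_pos: [531.7, -168.2, 150.6]
tcp_rot: [3.14, 0.002, 3.025]
ft_force: [-2.1, 5.9, 7.6]
width: 8.4
gripper_force: 64.0
```

Emit:
send_rows --targets '[0,0,0.002,0,0,0,0,0.1,0,0,0,0.1,0,0,0,0.1,0,0,0,0.1]'

```text
clock: 31.47
ee_pos: [531.5, -169.0, 150.4]
tcp_rot: [3.141, 0.001, 2.621]
ft_force: [-7.2, 5.9, 15.5]
width: 8.6
gripper_force: 64.9
```

Emit:
send_rows --targets '[0,0,0,0.1,0,0,0,0.1,0,0,0,0.1,0,0,0,0.1,0,0,0,0.1]'

```text
clock: 31.88
ee_pos: [530.8, -169.7, 150.4]
tcp_rot: [-3.14, 0.0, 2.121]
ft_force: [-9.3, 3.6, 16.3]
width: 8.6
gripper_force: 65.0
```

Emit:
send_rows --targets '[0,0,0,0.1,0,0,0,0.1,0,0,0,0.1,0,0,0,0.1,0,0,0,0.1]'

```text
clock: 32.3
ee_pos: [529.8, -169.9, 150.4]
tcp_rot: [-3.137, 0.001, 1.621]
ft_force: [-12.4, 4.0, 17.9]
width: 8.3
gripper_force: 65.3
```

Emit:
send_rows --targets '[0,0,0,0.1,0,0,0,0.08,0,0,0,0.02,0,0,0,0,0,0,0,0]'

```text
clock: 32.72
ee_pos: [529.4, -169.8, 150.4]
tcp_rot: [-3.136, 0.003, 1.429]
ft_force: [-12.5, 3.5, 18.3]
width: 8.3
gripper_force: 65.5
```

Emit:
send_rows --targets '[0,0,0,0,0,0,0,0,0,0,0,0,0,0,0,0]' --gripper -0.2

```text
clock: 33.05
ee_pos: [531.0, -169.5, 145.5]
tcp_rot: [3.141, 0.0, 1.425]
ft_force: [0.3, -0.3, -0.5]
width: 34.3
gripper_force: 0.0
```

Emit:
send_rows --targets '[0,0,-0.02,0,0,0,-0.03,0,0,0,-0.03,0,0,0,0,0,0,0,0,0]' --gripper -0.2

```text
clock: 33.47
ee_pos: [532.0, -170.0, 227.8]
tcp_rot: [3.137, 0.002, 1.425]
ft_force: [0.0, 0.2, 0.1]
width: 34.2
gripper_force: 0.0
```

```bash
python3 st.py w12.png -150 170
python3 - <<'E'
from h import *
rel(*sh(-108,75),105)
E
```

```text
[ 306  218   19   66 1067] [315. 251.] [ 529.7 -166.   170. ] ((529.6138305664062, -166.49447631835938), (39.19039535522461, 9.928332328796387), 84.10975646972656)
pred [ 530.10104891 -168.73412109] (np.float64(316.68759935880223), np.float64(255.0075718174106)) (np.float64(285.3425628300836), np.float64(256.13002245249527)) (np.float64(348.124326413443), np.float64(253.80636348203979))
p [ 531.  -169.4  225.6] yaw 1.425 -> tool d 0.5 -0.9 72.6
p [ 531.  -169.4  225.6] yaw 1.425 -> tool d 222.1 -97.2 120.6
```

Emit:
send_rows --targets '[0,0,0,0,0,0,0,0,0,0,0,0,0,0,0,0]' --gripper -1

```text
clock: 33.85
ee_pos: [530.2, -169.0, 224.0]
tcp_rot: [-3.14, -0.001, 1.425]
ft_force: [-0.5, -0.6, -0.1]
width: 0.3
gripper_force: 0.0
```

Both wings measure 84°, crosswise, so both studs are locked. On to the power key.

Emit:
send_rows --targets '[0.0278,-0.0122,0,0,0.0278,-0.0122,0,0,0.0278,-0.0122,0,0,0.0278,-0.0122,0,0,0.0278,-0.0122,0,0]'

```text
clock: 34.27
ee_pos: [489.9, -21.7, 224.8]
tcp_rot: [-3.141, -0.0, 1.424]
ft_force: [1.0, 0.3, 0.3]
width: -0.4
gripper_force: 0.0
```

Emit:
send_rows --targets '[0.0278,-0.0122,0,0,0.0278,-0.0122,0,0,0.0278,-0.0122,0,0,0,0,0,0,0,0,0,0]'

```text
clock: 34.68
ee_pos: [466.0, 66.0, 225.0]
tcp_rot: [-3.141, 0.0, 1.428]
ft_force: [-0.3, -0.2, 0.5]
width: -0.0
gripper_force: 0.0
```

Emit:
send_rows --targets '[0,0,0.035,0,0,0,0.035,0,0,0,0.03,0,0,0,0.015,0,0,0,0,0]'

```text
clock: 35.1
ee_pos: [463.5, 64.0, 105.7]
tcp_rot: [-3.132, 0.001, 1.423]
ft_force: [0.0, -0.6, -0.0]
width: -0.4
gripper_force: 0.0
```

Run:
```python
from h import *
rel(*sh(-108,75),88);P=viewer.camera_params('wrist');im=snap('wrist','w13.png')
for y in(75,25,-25):print(proj(P,[*sh(-108,y),88],True))
```

```text
p [463.5  64.  105.7] yaw 1.423 -> tool d 1.1 3.5 17.7
(np.float64(328.76697525307753), np.float64(281.21713231943465))
(np.float64(331.6622597564693), np.float64(368.43305427674903))
(np.float64(333.6771033588866), np.float64(433.96724112909857))
```

View pics/w13.png

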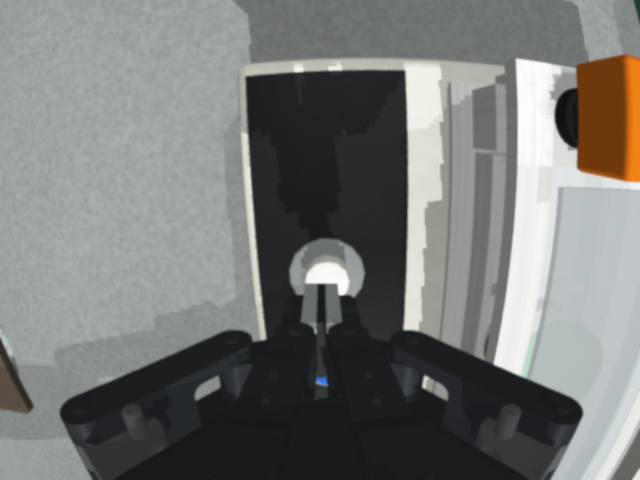

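The white key at (327,280) is where predicted, just ahead of the fingertips. I'll nudge over and press.

Emit:
send_rows --targets '[0.001,0.003,0,0,0,0,0.01,0,0,0,0.006,0,0,0,0.004,0,0,0,0.003,0]'

```text
clock: 35.57
ee_pos: [469.7, 65.5, 87.1]
tcp_rot: [3.141, 0.0, 1.425]
ft_force: [-0.7, -0.4, 2.3]
width: -0.1
gripper_force: 1.0
```

Emit:
send_rows --targets '[0,0,0,0,0,0,0,0]'

```text
clock: 35.73
ee_pos: [469.6, 65.5, 87.6]
tcp_rot: [-3.141, 0.0, 1.425]
ft_force: [-1.2, -0.1, 2.3]
width: -0.0
gripper_force: 0.8
```

Emit:
send_rows --targets '[0,0,0.002,0,0,0,0.002,0,0,0,0,0]'

```text
clock: 35.98
ee_pos: [469.9, 65.5, 83.6]
tcp_rot: [3.141, -0.0, 1.425]
ft_force: [-1.2, -0.8, 3.4]
width: 0.2
gripper_force: 1.9
```

Emit:
send_rows --targets '[0,0,0.002,0,0,0,0,0,0,0,0,0]'

```text
clock: 36.23
ee_pos: [470.0, 65.6, 82.0]
tcp_rot: [3.141, -0.0, 1.425]
ft_force: [-1.3, -0.2, 6.6]
width: 0.3
gripper_force: 3.1
```

Fully down (82 mm). Release and go to the blue key.

Emit:
send_rows --targets '[0,0,-0.015,0,0,0,-0.015,0,0,0,0,0]'

```text
clock: 36.48
ee_pos: [471.6, 65.5, 113.6]
tcp_rot: [3.136, -0.001, 1.425]
ft_force: [1.0, -0.5, 0.7]
width: 0.1
gripper_force: 0.0
```

Run:
```python
from h import *
rel(*sh(-108,25),82);rel(*sh(-108,-25),82)
```

```text
p [471.6  65.5 113.6] yaw 1.425 -> tool d -51.6 -2.5 31.6
p [471.6  65.5 113.6] yaw 1.425 -> tool d -101.6 -0.6 31.6
```

Emit:
send_rows --targets '[-0.026,-0.0015,0,0,-0.026,-0.0015,0,0,0,0,0,0,0,0,0,0]'

```text
clock: 36.82
ee_pos: [458.6, 13.9, 110.4]
tcp_rot: [-3.141, -0.0, 1.422]
ft_force: [0.2, -0.2, -0.5]
width: -0.0
gripper_force: 0.0
```

Run:
```python
from h import *
rel(*sh(-108,25),82)
```

```text
p [458.6  13.9 110.4] yaw 1.422 -> tool d 1.3 2.9 28.4
```

Emit:
send_rows --targets '[0.001,0.002,0.01,0,0,0,0.009,0,0,0,0.003,0,0,0,0.002,0,0,0,0.002,0]'

```text
clock: 37.23
ee_pos: [460.6, 15.9, 84.7]
tcp_rot: [-3.139, -0.0, 1.426]
ft_force: [-2.2, 0.9, 3.2]
width: -0.1
gripper_force: 1.6
```

Emit:
send_rows --targets '[0,0,0.002,0,0,0,0,0,0,0,0,0]'

```text
clock: 37.48
ee_pos: [461.2, 15.5, 83.6]
tcp_rot: [-3.141, -0.0, 1.425]
ft_force: [-1.7, 1.5, 4.1]
width: 0.2
gripper_force: 1.9
```

Emit:
send_rows --targets '[0,0,0.002,0,0,0,0,0,0,0,0,0]'

```text
clock: 37.73
ee_pos: [461.7, 15.3, 82.0]
tcp_rot: [3.141, -0.0, 1.425]
ft_force: [-2.6, 2.0, 6.2]
width: -0.1
gripper_force: 3.0
```

Emit:
send_rows --targets '[0,0,-0.015,0,0,0,-0.014,0,0,0,0,0]'

```text
clock: 37.98
ee_pos: [463.6, 14.6, 112.8]
tcp_rot: [3.134, 0.001, 1.425]
ft_force: [0.6, -0.2, 0.4]
width: 0.0
gripper_force: 0.0
```

Emit:
send_rows --targets '[-0.025,0.001,0,0,-0.025,0.001,0,0,0,0,0,0,0,0,0,0]'

```text
clock: 38.32
ee_pos: [455.8, -35.3, 109.6]
tcp_rot: [3.142, -0.0, 1.422]
ft_force: [0.8, -0.2, -0.9]
width: -0.2
gripper_force: 0.0
```

Run:
```python
from h import *
rel(*sh(-108,-25),82)
```

```text
p [455.8 -35.3 109.6] yaw 1.422 -> tool d 0.5 0.4 27.6
```

Emit:
send_rows --targets '[0,0,0.01,0,0,0,0.009,0,0,0,0.003,0,0,0,0.002,0,0,0,0.002,0]'

```text
clock: 38.73
ee_pos: [455.2, -33.8, 83.7]
tcp_rot: [-3.139, -0.001, 1.426]
ft_force: [-2.2, 2.3, 3.6]
width: -0.0
gripper_force: 1.9
```

Emit:
send_rows --targets '[0,0,0.002,0,0,0,0,0,0,0,0,0]'

```text
clock: 38.98
ee_pos: [455.8, -34.1, 82.5]
tcp_rot: [-3.141, -0.001, 1.425]
ft_force: [-2.9, 2.0, 4.2]
width: -0.0
gripper_force: 2.3
```

Emit:
send_rows --targets '[0,0,0.002,0,0,0,0,0,0,0,0,0]'

```text
clock: 39.23
ee_pos: [456.2, -34.3, 81.9]
tcp_rot: [-3.141, -0.0, 1.425]
ft_force: [-6.1, 2.1, 12.7]
width: -0.3
gripper_force: 6.0
```

Emit:
send_rows --targets '[0,0,-0.015,0,0,0,-0.03,0,0,0,-0.035,0,0,0,-0.035,0,0,0,-0.035,0]'

```text
clock: 39.65
ee_pos: [456.0, -34.7, 231.6]
tcp_rot: [3.14, 0.001, 1.425]
ft_force: [0.4, -0.5, 0.5]
width: -0.3
gripper_force: 0.0
```

Emit:
send_rows --targets '[0,0,-0.035,0,0,0,-0.035,0,0,0,-0.035,0,0,0,0,0,0,0,0,0]'

```text
clock: 40.07
ee_pos: [457.4, -35.1, 338.2]
tcp_rot: [3.134, 0.001, 1.425]
ft_force: [-0.0, -0.4, -0.2]
width: 0.1
gripper_force: 0.0
```

Run:
```python
from h import *
snap('scene','s4.png',(150,180,500,400),2.2)
```

```text
(no output)
```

View pics/s4.png

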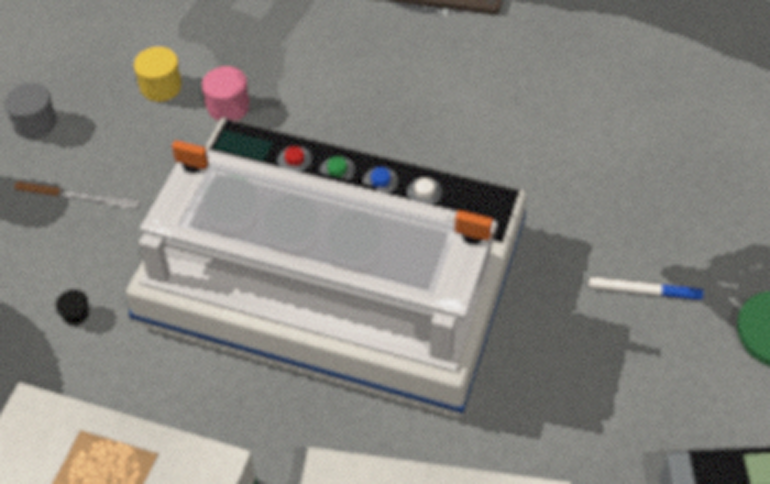

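The panel is shut over the three jars, with both wings crosswise at (190,154) and (474,225). All keys are up and the arm is clear.

```bash
python3 -c "
from bench import bot
print(bot.sign_off())"
```

```text
the job is handed in; nothing more can be done
None
```

The job is handed in: all three jars present are seated in the tray, the panel is shut and both studs turned crosswise, and the power, program and start keys were pressed in that order.

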